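# Load the pump cassette and lock the hatch

### The arm

A 6-joint arm with a two-finger parallel gripper is mounted at the origin on the work surface. World frame = base frame: x ahead of the robot, y to its left, z up, the work surface at z = 0. Lengths are in m, angles in rad, forces in N, time in s.
With the tool pointing down it reaches from about 0.35 to 0.975 m from the base axis. Payload 4.9 kg.
Tool frame: the origin (TCP) lies on the centre line of the jaws, within the pads' length; the fingertips stand 25 mm ahead of it and the grasp point (between the pads) lies 6 mm ahead of it; z points along the fingers, y is the line along which they close (so a half turn about z gives the same grasp; the last joint's range is limited). The gripper opens to 85 mm and grips with 20 to 120 N. Pads are 22 mm wide; open, the fingers measure 114 mm over their backs; the gripper's body (76 mm by 85 mm) begins 54 mm behind the grasp point. The pads swing forward as they close: fully open they stand 13 mm farther back than shut.
Start: joints at [-1.382, 0.053, 1.613, -0, 1.476, -0.119], TCP at [0.189, -0.596, 0.256] pointing down, gripper open.
Joint ranges: [-3.01, 3.01], [-1.01, 2.22], [0.06, 2.58], [-1.02, 4.17], [0.09, 2.62], [-3.14, 3.14]. Speed limits (rad/s): [2.57, 2.57, 3.14, 3.14, 3.14, 3.14].

### API

Orientations are given as a unit quaternion [w, x, y, z].
In Python, from plant import state, grab_frame, get_calibration, job gives the robot as it stands. The module is installed in compiled form; this text tells all that it offers.
- The arm moves only by the tool move_arm, never from a script. Its argument "targets" is a list that holds one entry, the list of rows, each a list of 5 numbers: the opening in per cent of the stroke, from 0 (shut) to 100 (fully open), then the shift along the tool's x, y, z as a fraction of full scale, then the turn about the tool's z as a fraction of full scale. A call has 1 to 5 rows; each row shifts and turns the commanded pose from where the row before left it, along the tool's axes as they then stand; what a row does not reach is not made up. Full scale, the value 1, is 0.6 m for a shift and 6 degrees for a turn. A row lasts 1/12 s, in which the tool goes at most 41.7 mm and 7.16 degrees, less where a joint would pass 70% of its speed; a pose out of reach is approached as far as the arm can. A call with a number of a shift or a turn outside -1 to 1 is refused whole. A call with a gripper value outside its range is refused whole. The fingers move at their own pace and stop on an object; the grip force is fixed at half the most. Time passes only in rows, so rows that do not move let the fingers close. It gives the time, the measured TCP pose, the force, the opening and the grip force at its end, in the units of the state.
- state(): the state, without advancing time (a new reading comes with each control period).
- grab_frame(name): name is "scene" or "top"; returns the picture (420x560x3 uint8, red, green, blue); there is no depth.
- get_calibration(name): a dict with "vertical_fov" (degrees; the focal length in pixels is half the picture's height over the tangent of half this angle, whatever the lens; pixels are square), "cx", "cy" (the principal point, pixels), "R" (3x3) and "t" (3): a world point X has camera coordinates R X + t. Camera axes: x right, y down, z forward; pixel columns grow to the right and rows downward; lengths in m; the calibration is good to about 2 mm. A picture is of the moment at which its call begins. get_calibration takes no time and is no camera call.
- job.job_done(): hands the job in; it is judged then, once.
The state is a dict: "time": time; "joint_pos": joint angles; "joint_vel": joint speeds; "joint_efforts": joint torques, N m; "tool_pos": TCP position; "tool_rot": TCP orientation; "contact_force": force on the tool from outside, world axes, zero at the start; "ft_torque": the same for the moment, N m; "gripper_width": opening from 0.0 (shut) to 1.0 (fully open); "grasp_force": force on a finger pad.
Only numpy, scipy, OpenCV 4.12 (cv2) and the standard library are available. Lean on these libraries where they do the work, as an engineer would, in place of code of your own. Each camera call takes 0.05 s, during which the arm holds its last target. There are 200 camera calls.

### The job

Take the blue pump cassette out of its dock and load it in the pump station: lay it in the well and slide it, wedge nose first, under the sprung yellow hold-down arm until it is fully home, with the arm bearing on it. Then shut the hatch and, only once it is shut, turn its wing knob clockwise until the red end of the wing points straight at the hatch's free edge, so that the hidden tongue lies behind the frame. Leave the orange spare cassette, the bottle, the tube rack and the dishes where they are.

Things in the scene. Friction and masses are not known exactly. Their poses are not given: they have to be found in the camera images.
- cassette: Blue pump cassette, 36 mm wide (x), 120 mm long (y), 30 mm high, 105 to 210 g (tail heavier), flat on the bench. White band at its tail (-y); wedge nose at +y: the top slopes from 30 mm high, 22 mm behind the tip, to 14 mm at the tip. Origin: centre of underside. It starts with its tail 68 mm deep in a dock pocket, the nose end sticking out 52 mm; draw it out straight along its +y, 70 mm or more.
- cassette_nose (a point): Middle of the lower edge of the nose tip, 60 mm along +y from the cassette's origin. In the dock only this end can be grasped; in the pump's well this end is enclosed by walls, so put the cassette down on the bench and take it again by the tail to load it.
- spare: Orange cassette of the same shape in the other pocket of the dock. Leave it.
- dock: White fixed dock on the bench, 180 mm (x) x 80 mm (y) x 46 mm high; origin at the centre of its underside. Two pockets open towards its +y face, their middles at x = -50 and +50 mm, 42 mm wide, 34 mm high, 74 mm deep, roofed, no floor (the cassettes lie on the bench).
- pump: White fixed pump station with a blue band, 190 mm wide (x), y = -130 to +125 mm, deck top 62 mm above the bench; origin on the bench. Well in the deck, floor at z = 14 mm, walls up to the deck, centred on x = 0: a narrow channel 42 mm wide from y = -19 to its end wall at y = +65, and a hand recess 114 mm wide from y = -101 to -19. Nothing on the deck stands over 10 mm but the hatch.
- pump_home (a point): On the well floor: where the cassette's origin lies when it is home (pump x = 0, y = +5, z = 14 mm), nose at the end wall. Axes as the pump's; the cassette's +y must point along this +y.
- pump_entry (a point): On the well floor, pump x = 0, y = -35, z = 14 mm: lower the cassette with its origin here, level, tail in the hand recess and nose in the channel, clear of the hold-down roller; then slide it 40 mm to pump +y, which takes up to about 8 N.
- hold_arm (a joint): Sprung yellow hold-down arm at the end of the narrow channel, hinged at pump y = +77, z = 54 mm, reaching to -y. Radians: 0 at rest (underside of the roller 20 mm above the well floor), about 0.24 when it bears on a cassette that is home; the spring presses down with about 4 N. Its roller is slippery; the wedge nose lifts it when it is slid beneath.
- hold_roller (a point): Centre of the orange roller (10 mm diameter, 26 mm wide) at the tip of the hold-down arm; at rest at pump y = +37, z = 39 mm.
- hatch (a joint): Hinge of the grey hatch, radians: 0 shut flat on the deck, grows as it opens, 1.57 upright; starts leaning back open at 1.75 to 2.05. Damped, with some friction: it stays when leaning back and sinks shut by itself from about halfway down; a few newtons near the free edge move it. A plate 124 mm wide, 195 mm from hinge to free edge, 10 mm thick.
- hatch_hinge (a point): Middle of the hinge line, at pump x = 0, y = +80, z = 62 mm (the hatch's underside when shut). Its axes are the hatch's: x along the hinge, -y towards the free edge, z out of the outer face (up when shut).
- hatch_edge (a point): Middle of the hatch's free edge, 195 mm from the hinge and half way through the thickness. The 35 mm of the outer face next to this edge are free to push on.
- wing_knob (a joint): Wing knob on the hatch's outer face, radians, growing clockwise seen from above the shut hatch. At 0 the wing lies across the hatch, red end towards pump +x; at 1.57 the red end points at the free edge (pump -y) and the tongue is fully behind the frame edge; stop at 1.62. Starts between -0.5 and 0.3. Friction 0.06 N m; stays where left. Turned out early, the tongue strikes the frame.
- wing_grip (a point): On the knob's axis, 24 mm above the hatch's outer face, 141 mm from the hinge. The wing is a black bar 64 mm long, 12 mm thick, from 7 to 34 mm above the outer face; x of this point points along the wing to its red end. The steel tongue under the hatch reaches 50 mm from the axis, the same way as the red end.
- bottle: Amber bottle, 60 mm diameter, 140 mm tall, standing; origin at the centre of its foot. Leave it.
- tube_rack: Orange rack with capped tubes, 60 x 130 mm, 103 mm tall; origin at the centre of its underside. Leave it.
- dishes: Stack of glass dishes, 90 mm diameter, 40 mm tall; origin at the centre of its underside. Leave it.
Mind the look-alikes: they are no part of the job. Of the things like the cassette, leave any that is green or grey; of the rest the larger one is meant.

How it is judged:
By the outcome, as a careful person would: the job done as asked, in the order asked, and still so for the second after the job is handed in, with the robot touching nothing.
It also fails if it takes over 72 s, if anything falls off the work surface, if the arm or the gripper's body presses on something with over 40 N, if the wrist force passes 120 N, or if a joint passes its speed limit or range.

## Working session

There is one attempt and no reset: what is moved stays moved. The work goes in short steps, Python scripts to look and compute and a tool call to move; the robot and the scene stay as the last step left them, time stands still between calls to the robot, and variables do not carry over. Pictures are saved under pics/ and viewed, at most 10 in all, crops included, and the job is handed in when it is done.

Besides the shell and the picture viewer there is one more tool, called after "Emit:" as name(argument=value, ...), one argument or row to a line, values as JSON. move_arm: Moves the arm, as the interface text tells. Shift numbers are shares of 0.6 m and turn numbers shares of 6 degrees, none past 1 either way. Its arguments: {"type":"object","properties":{"targets":{"type":"array"}},"required":["targets"]}

```bash
mkdir -p pics; python3 - <<'E'
from plant import *
import cv2
for n in("scene","top"):
    cv2.imwrite(f"pics/{n}0.png",grab_frame(n)[:,:,::-1]); c=get_calibration(n); print(n,c)
print(state())
E
```

```text
scene {'vertical_fov': 53.9300133588286, 'cx': 274.1041979617674, 'cy': 211.72730546927767, 'R': array([[ 0.05356183,  0.99856387, -0.00114883],
       [ 0.79863192, -0.04352827, -0.60024358],
       [-0.59943156,  0.03123265, -0.79981643]]), 't': array([ 0.03472709, -0.40354488,  1.31638167])}
top {'vertical_fov': 48.13234395587135, 'cx': 272.3548012109236, 'cy': 207.9724322432972, 'R': array([[ 0.0160796 , -0.99978319, -0.01322943],
       [-0.98562274, -0.01362339, -0.16841084],
       [ 0.1681941 ,  0.0157472 , -0.98562811]]), 't': array([-0.06851541,  0.56200533,  1.05696215])}
{'time': 0.1, 'joint_pos': array([-1.38200682e+00,  5.33404442e-02,  1.61414694e+00,  9.11969305e-06,
        1.47600495e+00, -1.19011285e-01]), 'joint_vel': array([ 2.90712562e-03, -5.47162820e-05, -3.65936323e-03,  7.56141310e-05,
       -3.25921769e-03,  1.77120332e-03]), 'joint_efforts': array([-3.23036447e-04, -3.94906354e+01, -3.71364462e+01, -1.41345463e-04,
        3.92082991e-03, -7.54295058e-06]), 'tool_pos': array([ 0.18925103, -0.59511964,  0.25516099]), 'tool_rot': array([-9.49419247e-04,  9.88180311e-01,  1.53293087e-01, -2.85961145e-05]), 'contact_force': array([-0.11177146,  0.2520117 , -0.51997254]), 'ft_torque': array([ 0.00899166, -0.0146093 , -0.02003851]), 'grasp_force': 0.0, 'gripper_width': 1.0037391402762461}
```

View pics/scene0.png

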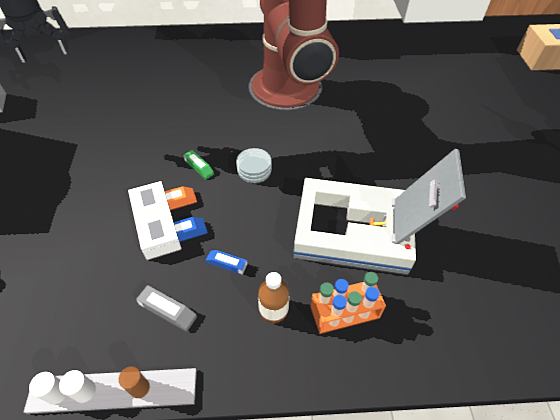

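View pics/top0.png

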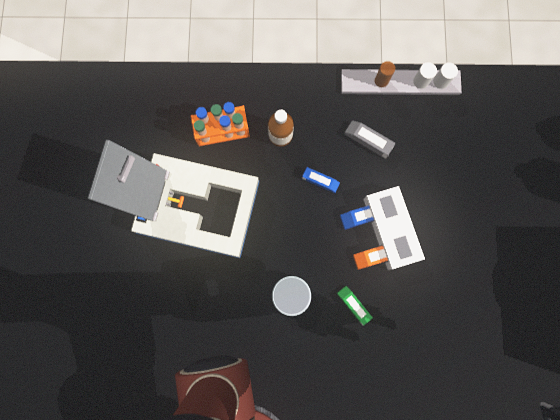

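The top view shows the pump with its corners near (154,154), (258,178) and (240,256), and the open hatch at the left around (130,180). The dock is around (396,228), with the blue cassette nose near (343,218). The small free blue one at (321,180) is a look-alike.

```bash
cat > h.py <<'E'
import numpy as np, cv2
from plant import state, grab_frame, get_calibration, job
def ray(n,u,v):
    c=get_calibration(n); f=210/np.tan(np.radians(c["vertical_fov"]/2))
    R=np.array(c["R"]);d=R.T@np.array([(u-c["cx"])/f,(v-c["cy"])/f,1]); return -R.T@np.array(c["t"]),d
def onz(n,u,v,z):
    o,d=ray(n,u,v); return o+d*(z-o[2])/d[2]
def two(a,b):
    o1,d1=ray("top",*a);o2,d2=ray("scene",*b)
    s=np.linalg.lstsq(np.c_[d1,-d2],o2-o1,rcond=None)[0]
    p,q=o1+s[0]*d1,o2+s[1]*d2; return (p+q)/2,np.linalg.norm(p-q)
def pix(n,X):
    c=get_calibration(n); f=210/np.tan(np.radians(c["vertical_fov"]/2)); p=np.array(c["R"])@X+c["t"]
    return np.array([c["cx"],c["cy"]])+f*p[:2]/p[2]
def crop(n,x0,y0,w,h,k,name):
    im=grab_frame(n)[y0:y0+h,x0:x0+w,::-1]; cv2.imwrite(name,cv2.resize(im,None,fx=k,fy=k,interpolation=cv2.INTER_CUBIC))
def yaw():
    w,x,y,z=state()["tool_rot"]; return np.degrees(np.arctan2(2*(x*y+w*z),1-2*(y*y+z*z)))
E
python3 - <<'E'
from h import *
im=cv2.imread("pics/top0.png"); hsv=cv2.cvtColor(im,cv2.COLOR_BGR2HSV)
b=cv2.inRange(hsv,(100,120,60),(130,255,255))
cs,_=cv2.findContours(b,0,2)
for c in cs:
    if cv2.contourArea(c)>40: print("blue",cv2.boundingRect(c),cv2.minAreaRect(c))
w=cv2.inRange(hsv,(0,0,185),(180,60,255)); w[:100]=0
cs,_=cv2.findContours(w,0,2)
for c in cs:
    if cv2.contourArea(c)>300: print("white",cv2.boundingRect(c),cv2.approxPolyDP(c,3,True)[:,0].tolist())
s=cv2.imread("pics/scene0.png")
a=cv2.resize(im[130:270,80:280],None,fx=4,fy=4,interpolation=2); cv2.imwrite("pics/c1.png",a)
a=np.vstack([cv2.resize(im[170:280,330:430],None,fx=2.7,fy=2.7,interpolation=2)[:290]]); 
q=cv2.resize(s[140:280,290:490],None,fx=4,fy=4,interpolation=2); cv2.imwrite("pics/c2.png",q)
E
```

```text
blue (340, 206, 34, 23) ((356.3000183105469, 216.9000244140625), (16.443843841552734, 30.35786247253418), 71.56504821777344)
blue (302, 167, 38, 26) ((320.6082763671875, 179.38145446777344), (37.36473846435547, 12.996431350708008), 23.96249008178711)
blue (220, 116, 10, 11) ((224.5, 121.0), (10.0, 9.0), 90.0)
blue (195, 107, 12, 12) ((201.00003051757812, 112.00001525878906), (11.31370735168457, 9.899494171142578), 45.0)
blue (223, 102, 11, 11) ((228.0, 107.0), (10.0, 10.0), 90.0)
white (273, 276, 38, 40) [[289, 276], [276, 284], [273, 300], [281, 312], [294, 315], [307, 307], [310, 291], [303, 280]]
white (367, 186, 58, 83) [[398, 186], [367, 195], [392, 268], [424, 259]]
white (132, 153, 126, 104) [[154, 153], [152, 162], [166, 170], [160, 203], [152, 221], [139, 222], [136, 216], [132, 230], [238, 256], [257, 177]]
```

View pics/c1.png

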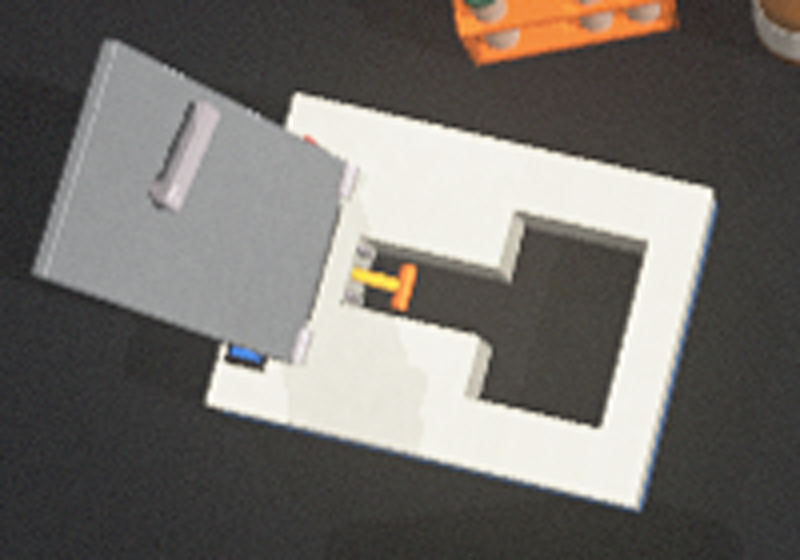

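View pics/c2.png

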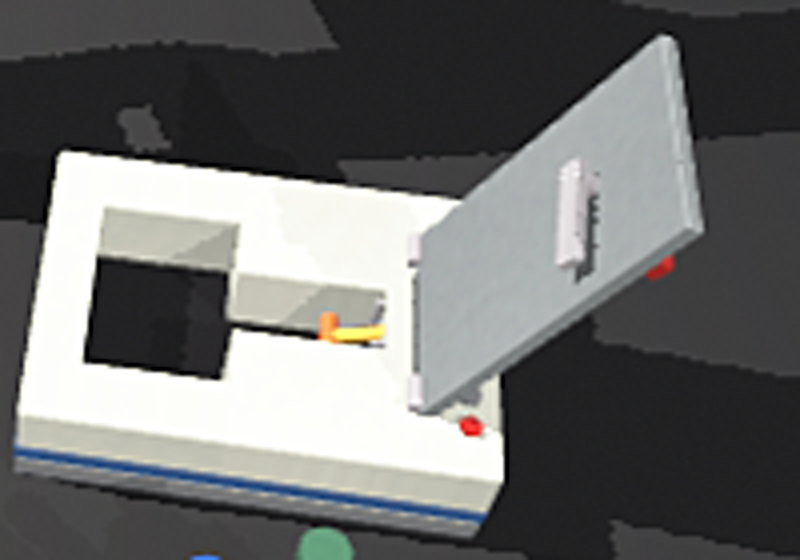

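The crop of the pump shows the deck corners at (154,153), (132,231), (239,256) and (257,178). The roller is at crop (403,288), and the hatch leans back with its tongue visible. Next I'll fit the poses.

```bash
cat >> h.py <<'E'
def fit2(L,P):
    L=np.array(L,float);P=np.array(P)[:,:2]; l=L-L.mean(0);p=P-P.mean(0)
    a=np.arctan2((l[:,0]*p[:,1]-l[:,1]*p[:,0]).sum(),(l*p).sum()); R=np.array([[np.cos(a),-np.sin(a)],[np.sin(a),np.cos(a)]])
    t=P.mean(0)-R@L.mean(0); return t,a,R,np.linalg.norm(P-L@R.T-t,axis=1)
E
python3 - <<'E'
from h import *
np.set_printoptions(precision=4,suppress=True)
L=[(.095,.125),(-.095,.125),(-.095,-.130),(.095,-.130)]
for n,P in (("top",[(153.6,153.4),(131.6,230.7),(239.6,255.8),(257.8,177.4)]),
            ("scene",[(None,)]*0)):
    W=[onz(n,u,v,.062) for u,v in P]; t,a,R,e=fit2(L,W); print("pump",t,np.degrees(a),e)
# scene deck: px corners crop/4+(290,140)
S=[(500,480),(63,152),(20,415)]; Ls=[(.095,.125),(-.095,-.130),(.095,-.130)]
W=[onz("scene",290+u/4,140+v/4,.062) for u,v in S]; r=fit2(Ls,W); print("pump scene",r[0],np.degrees(r[1]),r[3])
# dock
D=[onz("top",u,v,.046) for u,v in [(398.3,186),(367,195.3),(392.3,269),(424.3,259.5)]]
t,a,R,e=fit2([(.09,-.04),(.09,.04),(-.09,.04),(-.09,-.04)],D); print("dock",t,np.degrees(a),e)
print("blue origin guess",t+R@[.05,-.04+.006+.06-.0],"nose",t+R@[.05,.04+.052])
im=cv2.imread("pics/top0.png"); b=cv2.inRange(cv2.cvtColor(im,cv2.COLOR_BGR2HSV),(100,90,40),(130,255,255))
b[:200]=0;b[:,:330]=0; ys,xs=np.nonzero(b)
c=max(cv2.findContours(b,0,2)[0],key=cv2.contourArea); print(cv2.approxPolyDP(c,2,True)[:,0].tolist(), [onz("top",*p,0.02) for p in cv2.boxPoints(cv2.minAreaRect(c))])
th=state()["tool_pos"]; print(yaw(),th)
# hatch edge corners by two views
for a_,b_ in [((107.5,140.5),(456.5,149)),((89,198.5),(464.5,198))]: print(two(a_,b_))
E
```

```text
pump [0.5686 0.121 ] -12.170830785366674 [0.0002 0.0008 0.0016 0.0017]Traceback (most recent call last):
  File "<stdin>", line 6, in <module>
  File "h.py", line 20, in fit2
    L=np.array(L,float);P=np.array(P)[:,:2]; l=L-L.mean(0);p=P-P.mean(0)
                          ~~~~~~~~~~~^^^^^^
IndexError: too many indices for array: array is 1-dimensional, but 2 were indexed
```

```bash
python3 - <<'E'
from h import *
np.set_printoptions(precision=4,suppress=True)
S=[(500,480),(63,152),(20,415)]; Ls=[(.095,.125),(-.095,-.130),(.095,-.130)]
W=[onz("scene",290+u/4,140+v/4,.062) for u,v in S]; r=fit2(Ls,W); print("pump scene",r[0],np.degrees(r[1]),r[3])
D=[onz("top",u,v,.046) for u,v in [(398.3,186),(367,195.3),(392.3,269),(424.3,259.5)]]
t,a,R,e=fit2([(.09,-.04),(.09,.04),(-.09,.04),(-.09,-.04)],D); print("dock",t,np.degrees(a),e)
print("nose",t+R@[.05,.04+.052])
im=cv2.imread("pics/top0.png"); b=cv2.inRange(cv2.cvtColor(im,cv2.COLOR_BGR2HSV),(100,90,40),(130,255,255))
b[:200]=0;b[:,:330]=0
c=max(cv2.findContours(b,0,2)[0],key=cv2.contourArea); print(cv2.approxPolyDP(c,2,True)[:,0].tolist(), [onz("top",*p,0.02) for p in cv2.boxPoints(cv2.minAreaRect(c))])
print(yaw(),state()["tool_pos"])
for a_,b_ in [((107.5,140.5),(456.5,149)),((89,198.5),(464.5,198))]: print(two(a_,b_))
E
```

```text
pump scene [0.5713 0.1228] -12.571728962249251 [0.0022 0.0012 0.0011]
dock [ 0.5224 -0.3469] 17.605294221447224 [0.0012 0.0011 0.0014 0.0013]
nose [ 0.5422 -0.2441]
[[369, 207], [360, 207], [340, 214], [344, 228], [373, 220], [371, 217], [357, 222], [354, 216], [356, 211]] [array([ 0.5559, -0.2194,  0.02  ]), array([ 0.5807, -0.2902,  0.02  ]), array([ 0.5423, -0.3021,  0.02  ]), array([ 0.5177, -0.2317,  0.02  ])]
17.635623955016307 [ 0.1893 -0.5951  0.2552]
(array([0.6341, 0.2335, 0.3271]), np.float64(0.00023216489206170975))
(array([0.5685, 0.3498, 0.1084]), np.float64(0.0012340716370803743))
```

```bash
python3 - <<'E'
from h import *
im=cv2.imread("pics/top0.png");s=cv2.imread("pics/scene0.png")
cv2.imwrite("pics/c3.png",np.hstack([cv2.resize(im[180:280,333:433],None,fx=4,fy=4,interpolation=2),cv2.resize(s[170:270,120:220],None,fx=4,fy=4,interpolation=2)]))
for a_,b_ in [((107.5,140.5),(464.5,198)),((89,198.5),(456.5,149))]: print(two(a_,b_))
E
```

```text
(array([0.66435237, 0.27087078, 0.23280112]), np.float64(0.0018255516607926076))
(array([0.5444412 , 0.29556149, 0.23602263]), np.float64(0.0011381442740793692))
```

View pics/c3.png

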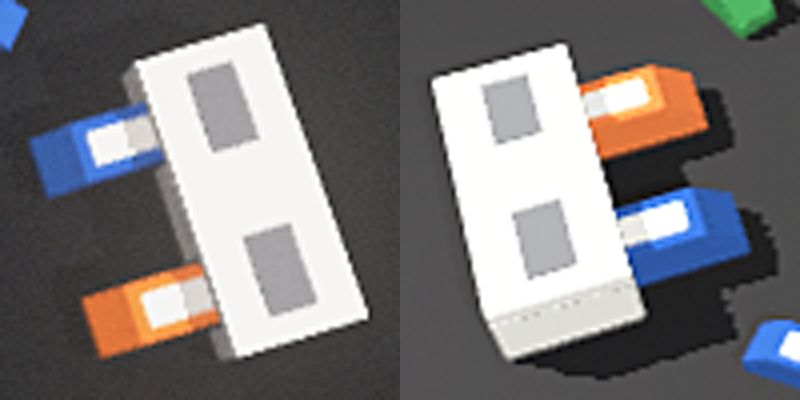

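```bash
python3 - <<'E'
from h import *
np.set_printoptions(precision=4,suppress=True)
for n in("top","scene"): print(n,ray(n,0,0)[0])
for z in (0,.014):
  print(z,[onz("top",*p,z) for p in [(340.6,214.3),(344.6,228.9)]],[onz("scene",*p,z) for p in [(207.2,233),(204.7,218.7)]])
print("wedge top line z.03",onz("top",333+77/4,180+121/4,.03),onz("top",333+94/4,180+184/4,.03), onz("scene",120+290/4,170+190/4,.03),onz("scene",120+318/4,170+258/4,.03))
print("dock scene",[onz("scene",120+u/4,170+v/4,.046) for u,v in [(32,78),(170,43),(243,277),(87,318)]])
E
```

```text
top [ 0.3773 -0.0775  1.1355]
scene [ 1.1095 -0.0934  0.8107]
0 [array([ 0.5577, -0.2261,  0.    ]), array([ 0.5219, -0.2355,  0.    ])] [array([ 0.5561, -0.223 ,  0.    ]), array([ 0.5139, -0.2309,  0.    ])]
0.014 [array([ 0.5554, -0.2243,  0.014 ]), array([ 0.5201, -0.2335,  0.014 ])] [array([ 0.5657, -0.2208,  0.014 ]), array([ 0.5242, -0.2285,  0.014 ])]
wedge top line z.03 [ 0.563  -0.2499  0.03  ] [ 0.5254 -0.2595  0.03  ] [ 0.5309 -0.2545  0.03  ] [ 0.5798 -0.2355  0.03  ]
dock scene [array([ 0.4502, -0.4122,  0.046 ]), array([ 0.4265, -0.332 ,  0.046 ]), array([ 0.601 , -0.2732,  0.046 ]), array([ 0.623 , -0.3555,  0.046 ])]
```

Emit:
move_arm(
  targets=[
    [[70, 0, 0, 0, -1], [70, 0, 0, 0, -1], [70, 0, 0, 0, -1], [70, 0, 0, 0, -1], [70, 0, 0, 0, -1]],
  ],
)

```text
time: 0.52
tool_pos: [0.1893, -0.5953, 0.2556]
tool_rot: [-0.001, 0.914, 0.406, 0.0]
contact_force: [-0.0, 0.1, 0.4]
gripper_width: 0.701
grasp_force: 0.0
```

Emit:
move_arm(
  targets=[
    [[70, 0, 0, 0, -1], [70, 0, 0, 0, -1], [70, 0, 0, 0, -1], [70, 0, 0, 0, -1], [70, 0, 0, 0, -1]],
  ],
)

```text
time: 0.93
tool_pos: [0.1893, -0.5953, 0.2555]
tool_rot: [-0.001, 0.777, 0.629, 0.0]
contact_force: [-0.5, 0.4, 0.2]
gripper_width: 0.698
grasp_force: 0.0
```

Emit:
move_arm(
  targets=[
    [[70, 0, 0, 0, -1], [70, 0, 0, 0, -1], [70, 0, 0, 0, -1], [70, 0, 0, 0, -1], [70, 0, 0, 0, -1]],
  ],
)

```text
time: 1.35
tool_pos: [0.1893, -0.5953, 0.2555]
tool_rot: [-0.0, 0.588, 0.809, 0.0]
contact_force: [0.7, 0.0, -0.5]
gripper_width: 0.7
grasp_force: 0.0
```

Emit:
move_arm(
  targets=[
    [[70, 0.029, 0.06, 0, 0], [70, 0.029, 0.06, 0, 0], [70, 0.029, 0.06, 0, 0], [70, 0.029, 0.06, 0, 0], [70, 0.029, 0.06, 0, 0]],
  ],
)

```text
time: 1.77
tool_pos: [0.3353, -0.4565, 0.2557]
tool_rot: [-0.0, 0.591, 0.807, 0.0]
contact_force: [0.1, -0.6, 0.3]
gripper_width: 0.698
grasp_force: 0.0
```

```bash
cat >> h.py <<'E'
def rel(x,y,z,tyaw=None):
    "shift to TCP target, in fractions of 0.6 m along tool axes at present; yaw turn in units of 6deg"
    s=state(); w,a,b,c=s["tool_rot"]
    R=np.array([[1-2*(b*b+c*c),2*(a*b-w*c),2*(a*c+w*b)],[2*(a*b+w*c),1-2*(a*a+c*c),2*(b*c-w*a)],[2*(a*c-w*b),2*(b*c+w*a),1-2*(a*a+b*b)]])
    d=R.T@(np.array([x,y,z])-s["tool_pos"])/.6
    print("t",round(s["time"],2),"pos",s["tool_pos"].round(4),"yaw",round(yaw(),2),"rel",d.round(4),"turn",None if tyaw is None else round(-(tyaw-yaw())/6,3),"F",s["contact_force"].round(1),"w",round(s["gripper_width"],3),"zax",R[:,2].round(4))
E
python3 -c "
from h import *
rel(.549,-.26,.12,107.6)"
```

```text
t 1.77 pos [ 0.3353 -0.4565  0.2557] yaw 107.6 rel [0.2044 0.4385 0.2263] turn -0.0 F [ 0.1 -0.6  0.3] w 0.698 zax [-3.e-04  7.e-04 -1.e+00]
```

Emit:
move_arm(
  targets=[
    [[65, 0.0255, 0.0548, 0.028, 0], [65, 0.0255, 0.0548, 0.028, 0], [65, 0.0255, 0.0548, 0.028, 0], [65, 0.0255, 0.0548, 0.028, 0], [65, 0.0255, 0.0548, 0.028, 0]],
  ],
)

```text
time: 2.18
tool_pos: [0.4689, -0.3337, 0.1712]
tool_rot: [-0.0, 0.59, 0.807, 0.0]
contact_force: [0.6, -0.9, 0.9]
gripper_width: 0.651
grasp_force: 0.0
```

Emit:
move_arm(
  targets=[
    [[65, 0.0255, 0.0548, 0.028, 0], [65, 0.0255, 0.0548, 0.028, 0], [65, 0.0255, 0.0548, 0.028, 0], [65, 0, 0, 0, 0], [65, 0, 0, 0, 0]],
  ],
)

```text
time: 2.6
tool_pos: [0.548, -0.2597, 0.1196]
tool_rot: [-0.002, 0.589, 0.808, -0.0]
contact_force: [-1.1, -0.5, 1.2]
gripper_width: 0.65
grasp_force: 0.0
```

```bash
python3 -c "
from h import *
rel(.549,-.26,.03,107.6)
im=grab_frame('top')[:,:,::-1];s=grab_frame('scene')[:,:,::-1]
cv2.imwrite('pics/c4.png',np.hstack([cv2.resize(im[180:280,313:413],None,fx=4,fy=4,interpolation=2),cv2.resize(s[150:250,130:230],None,fx=4,fy=4,interpolation=2)]))"
```

```text
t 2.6 pos [ 0.548  -0.2597  0.1196] yaw 107.83 rel [-0.0014  0.0019  0.1494] turn 0.038 F [-1.1 -0.5  1.2] w 0.65 zax [-0.0036  0.002  -1.    ]
```

View pics/c4.png

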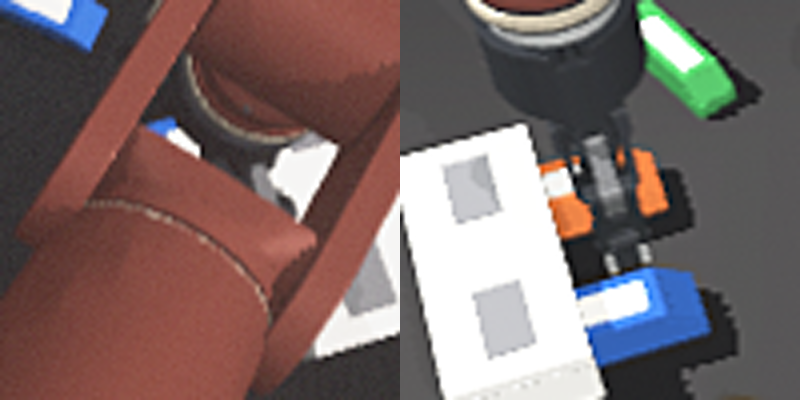

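The scene crop shows the open jaws above the blue nose, just short of its band, so the line-up looks right. I'll go down and grip.

Emit:
move_arm(
  targets=[
    [[65, 0, 0.001, 0.05, 0], [65, 0, 0, 0.05, 0], [65, 0, 0, 0.04, 0], [65, 0, 0, 0.0094, 0], [65, 0, 0, 0, 0]],
  ],
)

```text
time: 3.12
tool_pos: [0.5468, -0.2621, 0.0308]
tool_rot: [-0.002, 0.591, 0.807, -0.0]
contact_force: [-0.2, 0.1, 0.7]
gripper_width: 0.653
grasp_force: 0.0
```

Emit:
move_arm(
  targets=[
    [[20, 0, 0, 0, 0], [20, 0, 0, 0, 0], [20, 0, 0, 0, 0], [20, 0, 0, 0, 0], [20, 0, 0, 0, 0]],
  ],
)

```text
time: 3.53
tool_pos: [0.5502, -0.263, 0.0351]
tool_rot: [0.002, 0.59, 0.807, -0.0]
contact_force: [-2.0, -1.4, 6.3]
gripper_width: 0.406
grasp_force: 63.1
```

Emit:
move_arm(
  targets=[
    [[20, 0.01, 0, 0, 0], [20, 0.025, 0, 0, 0], [20, 0.035, 0, 0, 0], [20, 0.035, 0, 0, 0], [20, 0.035, 0, 0, 0]],
  ],
)

```text
time: 3.95
tool_pos: [0.5254, -0.1826, 0.0351]
tool_rot: [0.004, 0.59, 0.807, -0.0]
contact_force: [1.7, -4.2, 7.4]
gripper_width: 0.409
grasp_force: 63.1
```

Emit:
move_arm(
  targets=[
    [[20, 0.02, 0, 0, 0], [20, 0, 0, 0, 0], [20, 0, 0, -0.03, 0], [20, 0, 0, -0.04, 0], [20, 0, 0, 0, 0]],
  ],
)

```text
time: 4.37
tool_pos: [0.5219, -0.1705, 0.0784]
tool_rot: [0.003, 0.59, 0.807, 0.001]
contact_force: [0.9, -0.9, -0.3]
gripper_width: 0.405
grasp_force: 62.2
```

```bash
python3 -c "
from h import *
rel(.50,-.12,.07,77.8)
im=grab_frame('top')[:,:,::-1];s=grab_frame('scene')[:,:,::-1]
print(onz('top',292,296,.04),onz('top',321,180,.02))
cv2.imwrite('pics/c5.png',np.hstack([cv2.resize(im[150:290,293:433],None,fx=2.8,fy=2.8,interpolation=2),cv2.resize(s[150:290,110:250],None,fx=2.8,fy=2.8,interpolation=2)]))"
```

```text
t 4.37 pos [ 0.5219 -0.1705  0.0784] yaw 107.67 rel [ 0.0914 -0.0093  0.0136] turn 4.978 F [ 0.9 -0.9 -0.3] w 0.405 zax [ 0.0065 -0.0026 -1.    ]
[ 0.36040207 -0.10824705  0.04      ] [ 0.63814431 -0.17668228  0.02      ]
```

View pics/c5.png

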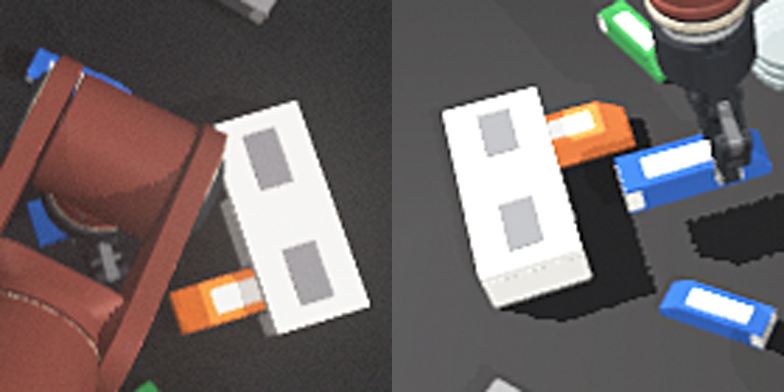

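The top and scene crops show the cassette clear of the dock and held level in the jaws. I'll turn it to the pump's yaw and set it down.

Emit:
move_arm(
  targets=[
    [[20, 0.02, 0, 0, 1], [20, 0.02, 0, 0, 1], [20, 0.02, 0, 0, 1], [20, 0.02, 0, 0, 1], [20, 0.02, 0, 0, 0.98]],
  ],
)

```text
time: 4.88
tool_pos: [0.5119, -0.1098, 0.0718]
tool_rot: [-0.002, 0.78, 0.625, -0.001]
contact_force: [0.3, -0.1, -1.5]
gripper_width: 0.41
grasp_force: 62.0
```

Emit:
move_arm(
  targets=[
    [[20, 0, 0, 0, 0], [20, 0, 0, 0, 0]],
  ],
)

```text
time: 5.05
tool_pos: [0.5126, -0.1104, 0.0725]
tool_rot: [-0.001, 0.777, 0.629, -0.001]
contact_force: [0.6, 0.9, -2.0]
gripper_width: 0.408
grasp_force: 62.0
```

```bash
python3 -c "
from h import *
rel(.506,-.091,.0355,77.8)"
```

```text
t 5.05 pos [ 0.5126 -0.1104  0.0725] yaw 77.97 rel [ 0.0293 -0.0174  0.0618] turn 0.029 F [ 0.6  0.9 -2. ] w 0.408 zax [-2.7e-03  8.0e-04 -1.0e+00]
```

Emit:
move_arm(
  targets=[
    [[20, 0.02, 0, 0.03, 0], [20, 0, 0, 0.025, 0], [20, 0, 0, 0.007, 0], [20, 0, 0, 0, 0], [20, 0, 0, 0, 0]],
  ],
)

```text
time: 5.47
tool_pos: [0.5161, -0.0999, 0.0367]
tool_rot: [-0.0, 0.778, 0.628, -0.0]
contact_force: [-0.4, 0.3, -2.0]
gripper_width: 0.402
grasp_force: 62.1
```

Emit:
move_arm(
  targets=[
    [[65, 0, 0, 0, 0], [65, 0, 0, 0, 0], [65, 0, 0, 0, 0], [65, 0, 0, -0.04, 0], [65, 0, 0, -0.06, 0]],
  ],
)

```text
time: 5.88
tool_pos: [0.5132, -0.0985, 0.0938]
tool_rot: [-0.004, 0.778, 0.628, -0.002]
contact_force: [0.1, -0.1, -0.2]
gripper_width: 0.655
grasp_force: 0.0
```

Emit:
move_arm(
  targets=[
    [[65, -0.04, 0, -0.04, 0], [65, -0.06, 0, 0, 0], [65, -0.06, 0, 0, 0], [65, 0, 0, 0, 0]],
  ],
)

```text
time: 6.22
tool_pos: [0.4959, -0.1982, 0.123]
tool_rot: [0.002, 0.78, 0.626, -0.0]
contact_force: [-0.3, 0.3, 0.2]
gripper_width: 0.65
grasp_force: 0.0
```

```bash
python3 -c "
from h import *
rel(.5,-.15,.03,77.8)
s=grab_frame('scene')[:,:,::-1]; cv2.imwrite('pics/s6.png',s)
cv2.imwrite('pics/c6.png',cv2.resize(s[130:250,170:290],None,fx=5,fy=5,interpolation=2))"
```

```text
t 6.22 pos [ 0.4959 -0.1982  0.123 ] yaw 77.51 rel [ 0.0805 -0.0112  0.1547] turn -0.048 F [-0.3  0.3  0.2] w 0.65 zax [ 0.0026 -0.0042 -1.    ]
```

View pics/c6.png

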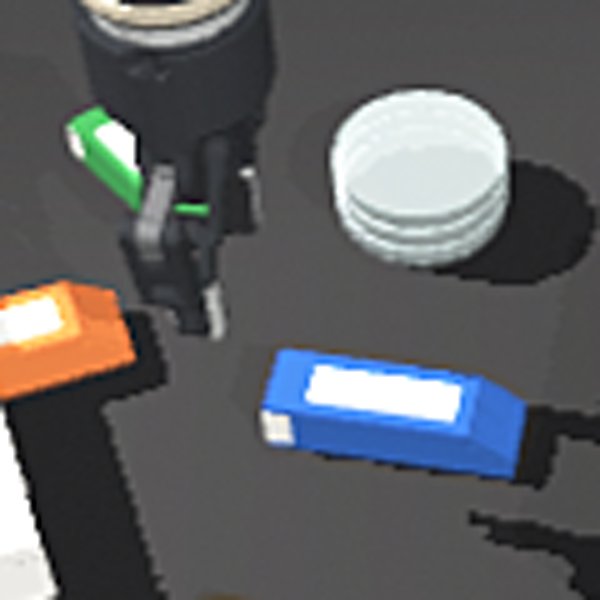

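The crop shows the cassette flat on the bench. Its top tail corners are at (283,348) and (268,410), the wedge line runs from (483,376) to (468,448), and its lower edge runs from (262,437) to (515,480).

```bash
cat >> h.py <<'E'
E
python3 -c "
from h import *
f=lambda u,v,z: onz('scene',170+u/5-.4,130+v/5-.4,z)
r=fit2([(-.018,-.06),(.018,-.06),(-.018,.038),(.018,.038),(.018,-.06),(.018,.06)],[f(283,348,.03),f(268,410,.03),f(483,376,.03),f(468,448,.03),f(262,437,0),f(515,480,0)])
print(r[0],np.degrees(r[1]),r[3])
g=r[0]+r[2]@[0,-.044]; print(g); rel(g[0],g[1],.033,90+np.degrees(r[1]))"
```

```text
[ 0.5126082  -0.12247296] -14.50632575532424 [0.00056532 0.00317108 0.00209135 0.00529894 0.0056656  0.00229787]
[ 0.50158677 -0.16507024]
t 6.27 pos [ 0.4959 -0.1958  0.1221] yaw 77.52 rel [ 0.0522 -0.002   0.1485] turn 0.339 F [-0.6  0.8 -0.4] w 0.651 zax [ 0.0016 -0.0013 -1.    ]
```

Emit:
move_arm(
  targets=[
    [[65, 0.048, -0.002, 0, 0], [65, 0, 0, 0.05, 0], [65, 0, 0, 0.05, 0], [65, 0, 0, 0.04, 0], [65, 0, 0, 0.007, 0]],
  ],
)

```text
time: 6.68
tool_pos: [0.4975, -0.162, 0.028]
tool_rot: [-0.004, 0.778, 0.628, -0.002]
contact_force: [-1.1, 0.8, -0.1]
gripper_width: 0.655
grasp_force: 0.0
```

Emit:
move_arm(
  targets=[
    [[65, 0, 0, 0, 0], [20, 0, 0, 0, 0], [20, 0, 0, 0, 0], [20, 0, 0, 0, 0], [20, 0, 0, 0, 0]],
  ],
)

```text
time: 7.1
tool_pos: [0.5024, -0.1654, 0.035]
tool_rot: [0.002, 0.779, 0.628, 0.001]
contact_force: [-0.9, 0.4, 3.8]
gripper_width: 0.403
grasp_force: 62.6
```

```bash
python3 -c "
from h import *
rel(.501,-.167,.033,77.8)"
```

```text
t 7.1 pos [ 0.5024 -0.1654  0.035 ] yaw 77.75 rel [-0.0031 -0.0018  0.0033] turn -0.008 F [-0.9  0.4  3.8] w 0.403 zax [ 0.0036 -0.0016 -1.    ]
```

Emit:
move_arm(
  targets=[
    [[20, 0, 0, -0.03, 0], [20, 0, 0, -0.05, 0], [20, 0, 0, -0.05, 0], [20, 0, 0, -0.02, 0], [20, 0.03, 0, 0, 0]],
  ],
)

```text
time: 7.52
tool_pos: [0.5073, -0.1501, 0.1279]
tool_rot: [0.005, 0.779, 0.627, 0.002]
contact_force: [0.6, -0.8, -2.7]
gripper_width: 0.407
grasp_force: 62.2
```

Emit:
move_arm(
  targets=[
    [[20, 0.06, 0.001, 0, 0], [20, 0.06, 0.002, 0, 0], [20, 0.06, 0.002, 0, 0], [20, 0.06, 0.001, 0, 0], [20, 0.05, 0.001, 0, 0.03]],
  ],
)

```text
time: 7.93
tool_pos: [0.5456, 0.0241, 0.1224]
tool_rot: [-0.0, 0.779, 0.627, 0.0]
contact_force: [0.8, -0.2, -1.8]
gripper_width: 0.408
grasp_force: 62.1
```

Emit:
move_arm(
  targets=[
    [[20, 0.03, 0, 0, 0], [20, 0, 0, 0, 0], [20, 0, 0, 0, 0], [20, 0, 0, 0, 0]],
  ],
)

```text
time: 8.27
tool_pos: [0.5492, 0.0391, 0.1224]
tool_rot: [-0.0, 0.779, 0.626, -0.0]
contact_force: [0.8, 0.3, -2.3]
gripper_width: 0.405
grasp_force: 62.1
```

```bash
python3 -c "
from h import *
rel(.553,.0448,.125,77.6)
t=grab_frame('top')[:,:,::-1];s=grab_frame('scene')[:,:,::-1]; cv2.imwrite('pics/s7.png',s);cv2.imwrite('pics/t7.png',t)
cv2.imwrite('pics/c7.png',cv2.resize(s[160:280,280:430],None,fx=5,fy=5,interpolation=2))"
```

```text
t 8.27 pos [0.5492 0.0391 0.1224] yaw 77.57 rel [ 0.0107  0.0041 -0.0044] turn -0.005 F [ 0.8  0.3 -2.3] w 0.405 zax [-7.e-04 -4.e-04 -1.e+00]
```

View pics/c7.png

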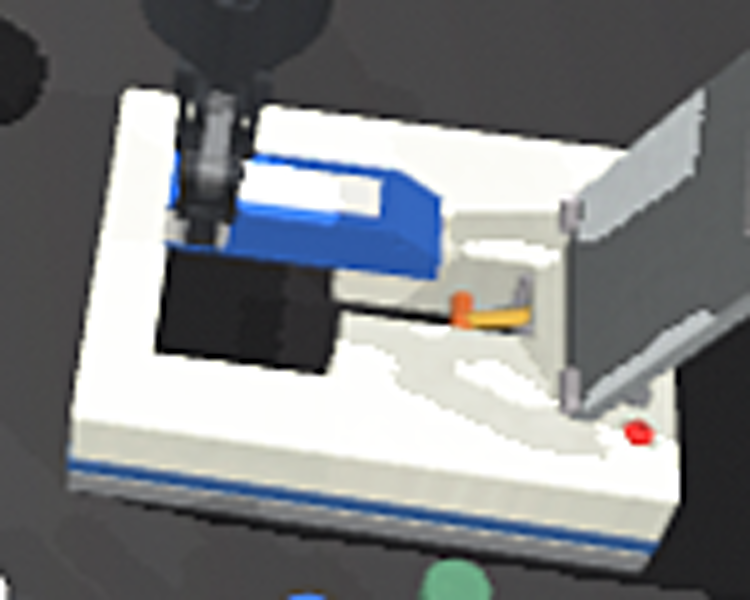

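The crop shows the cassette hovering over the well, with its nose tip bottom at (437,279), tip top-left at (441,197) and tail bottom at (167,243). The recess corners are at (157,352) and (327,374), and the deck corners at (120,88), (75,420) and (678,500).

```bash
python3 -c "
from h import *
np.set_printoptions(precision=4,suppress=True)
f=lambda u,v,z: onz('scene',280+u/5-.4,160+v/5-.4,z)
p=fit2([(.057,-.101),(.057,-.019),(-.095,-.13),(.095,-.13),(.095,.125)],[f(157,352,.062),f(327,374,.062),f(120,88,.062),f(75,420,.062),f(678,500,.062)])
print('pump',p[0],np.degrees(p[1]),p[3])
zb=.0874
c=fit2([(-.018,.06),(.018,.06),(.018,-.06)],[f(441,197,zb+.014),f(437,279,zb),f(167,243,zb)])
print('cas',c[0],np.degrees(c[1]),c[3]); print('in pump', p[2].T@(c[0]-p[0]))
T=state()['tool_pos'][:2]; print('grip in cassette',c[2].T@(T-c[0]), 'tcp in pump',p[2].T@(T-p[0]))
t=cv2.imread('pics/t7.png'); cv2.imwrite('pics/c8.png',cv2.resize(t[130:270,120:270],None,fx=5,fy=4.2,interpolation=2))
"
```

```text
pump [0.5686 0.1209] -12.043504245792063 [0.0038 0.0042 0.0011 0.002  0.0015]
cas [0.5581 0.0815] -12.648225967308184 [0.0021 0.0004 0.002 ]
in pump [-0.0021 -0.0408]
grip in cassette [ 0.0009 -0.0438] tcp in pump [-0.0017 -0.0846]
```

Emit:
move_arm(
  targets=[
    [[20, 0.01, 0.0035, 0, 0], [20, 0, 0, 0.015, 0], [20, 0, 0, 0.015, 0], [20, 0, 0, 0.015, 0], [20, 0, 0, 0.005, 0]],
  ],
)

```text
time: 8.78
tool_pos: [0.5513, 0.0448, 0.09]
tool_rot: [-0.001, 0.78, 0.626, -0.002]
contact_force: [-1.6, -0.3, -1.9]
gripper_width: 0.407
grasp_force: 62.1
```

Emit:
move_arm(
  targets=[
    [[20, 0, 0, 0.005, 0], [20, 0, 0, 0.005, 0], [20, 0, 0, 0, 0], [20, 0, 0, 0, 0]],
  ],
)

```text
time: 9.12
tool_pos: [0.553, 0.0449, 0.0869]
tool_rot: [0.0, 0.779, 0.626, 0.0]
contact_force: [0.8, 0.4, -0.9]
gripper_width: 0.407
grasp_force: 62.1
```

```bash
python3 -c "
from h import *
a=np.radians(-12.2);R=np.array([[np.cos(a),-np.sin(a)],[np.sin(a),np.cos(a)]]);T=np.array([.569,.1213])+R@[0,-.079]
rel(*T,.0494,77.8)"
```

```text
t 9.12 pos [0.553  0.0449 0.0869] yaw 77.57 rel [-0.0016 -0.0008  0.0624] turn -0.038 F [ 0.8  0.4 -0.9] w 0.407 zax [ 0.  0. -1.]
```

Emit:
move_arm(
  targets=[
    [[20, -0.001, -0.0005, 0.012, -0.03], [20, 0, 0, 0.015, 0], [20, 0, 0, 0.015, 0], [20, 0, 0, 0.01, 0], [20, 0, 0, 0.007, 0]],
  ],
)

```text
time: 9.53
tool_pos: [0.5515, 0.0445, 0.0497]
tool_rot: [-0.001, 0.778, 0.628, -0.001]
contact_force: [-1.1, -0.7, -1.3]
gripper_width: 0.405
grasp_force: 62.1
```

Emit:
move_arm(
  targets=[
    [[20, 0, 0, 0.002, 0], [20, 0, 0, 0, 0], [20, 0, 0, 0, 0]],
  ],
)

```text
time: 9.78
tool_pos: [0.5527, 0.0444, 0.0503]
tool_rot: [0.0, 0.778, 0.628, 0.0]
contact_force: [0.7, -0.6, -2.5]
gripper_width: 0.408
grasp_force: 62.0
```

Emit:
move_arm(
  targets=[
    [[20, 0.008, 0, 0.001, 0], [20, 0.012, 0, 0, 0], [20, 0.012, 0, 0, 0], [20, 0.012, 0, 0, 0], [20, 0.012, 0, 0, 0]],
  ],
)

```text
time: 10.2
tool_pos: [0.5589, 0.0747, 0.0493]
tool_rot: [0.002, 0.778, 0.628, -0.004]
contact_force: [-4.5, -15.0, 0.2]
gripper_width: 0.406
grasp_force: 62.3
```

Emit:
move_arm(
  targets=[
    [[20, 0.006, 0, 0, 0], [20, 0, 0, 0, 0], [20, 0, 0, 0, 0]],
  ],
)

```text
time: 10.45
tool_pos: [0.5603, 0.0811, 0.0494]
tool_rot: [0.0, 0.778, 0.628, -0.0]
contact_force: [1.2, -1.6, -3.0]
gripper_width: 0.406
grasp_force: 61.8
```

```bash
python3 -c "
from h import *
a=np.radians(-12.2);R=np.array([[np.cos(a),-np.sin(a)],[np.sin(a),np.cos(a)]]);T=np.array([.569,.1213])+R@[0,-.039]
rel(*T,.0494,77.8)"
```

```text
t 10.45 pos [0.5603 0.0811 0.0494] yaw 77.79 rel [ 0.0035  0.     -0.    ] turn -0.002 F [ 1.2 -1.6 -3. ] w 0.406 zax [-3.e-04 -3.e-04 -1.e+00]
```

Emit:
move_arm(
  targets=[
    [[20, 0.003, 0, 0, 0], [20, 0.002, 0, 0, 0], [20, 0, 0, 0, 0], [20, 0, 0, 0, 0]],
  ],
)

```text
time: 10.78
tool_pos: [0.5607, 0.0838, 0.0494]
tool_rot: [-0.0, 0.778, 0.628, -0.0]
contact_force: [0.1, -2.0, -4.3]
gripper_width: 0.403
grasp_force: 61.7
```

Emit:
move_arm(
  targets=[
    [[20, 0.003, 0, 0, 0], [20, 0.002, 0, 0, 0], [20, 0, 0, 0, 0], [20, 0, 0, 0, 0]],
  ],
)

```text
time: 11.12
tool_pos: [0.5611, 0.0851, 0.0495]
tool_rot: [0.001, 0.778, 0.628, -0.002]
contact_force: [-3.0, -9.0, -1.6]
gripper_width: 0.406
grasp_force: 62.1
```

Emit:
move_arm(
  targets=[
    [[20, 0.003, 0, 0, 0], [20, 0.002, 0, 0, 0], [20, 0, 0, 0, 0], [20, 0, 0, 0, 0]],
  ],
)

```text
time: 11.45
tool_pos: [0.5612, 0.0852, 0.0496]
tool_rot: [0.002, 0.778, 0.628, -0.005]
contact_force: [-7.4, -19.6, 1.4]
gripper_width: 0.408
grasp_force: 62.5
```

Forward motion stalled at the end wall with about 20 N, so the cassette is home. I'll relieve the push, release and lift.

Emit:
move_arm(
  targets=[
    [[20, -0.005, 0, 0, 0], [20, 0, 0, 0, 0], [60, 0, 0, 0, 0], [60, 0, 0, 0, 0], [60, 0, 0, 0, 0]],
  ],
)

```text
time: 11.87
tool_pos: [0.5628, 0.0872, 0.0508]
tool_rot: [0.0, 0.779, 0.628, 0.001]
contact_force: [-0.4, -0.3, -0.3]
gripper_width: 0.602
grasp_force: 0.0
```

Emit:
move_arm(
  targets=[
    [[60, 0, 0, 0, 0], [60, 0, 0, -0.03, 0], [60, 0, 0, -0.05, 0], [60, 0, 0, -0.065, 0], [60, 0, 0, -0.065, 0]],
  ],
)

```text
time: 12.28
tool_pos: [0.561, 0.0871, 0.1764]
tool_rot: [-0.001, 0.778, 0.628, -0.0]
contact_force: [1.2, 0.6, 0.0]
gripper_width: 0.6
grasp_force: 0.0
```

Emit:
move_arm(
  targets=[
    [[0, 0, 0, -0.065, 0], [0, 0, 0, -0.065, 0], [0, 0, 0, -0.065, 0], [0, 0, 0, -0.05, 0], [0, 0, 0, 0, 0]],
  ],
)

```text
time: 12.7
tool_pos: [0.5646, 0.0872, 0.3328]
tool_rot: [0.005, 0.778, 0.628, 0.006]
contact_force: [0.8, 0.5, 1.1]
gripper_width: -0.003
grasp_force: 0.0
```

```bash
cat >> h.py <<'E'
_a=np.radians(-12.2);PR=np.array([[np.cos(_a),-np.sin(_a)],[np.sin(_a),np.cos(_a)]]);PT=np.array([.569,.1213])
def prel(x,y,z): rel(*(PT+PR@[x,y]),z,77.8); print("pump frame",PR.T@(state()["tool_pos"][:2]-PT))
E
python3 -c "
from h import *
prel(-.042,.205,.32)
s=grab_frame('scene')[:,:,::-1]
cv2.imwrite('pics/c9.png',cv2.resize(s[140:280,290:490],None,fx=4,fy=4,interpolation=2))"
```

```text
t 12.7 pos [0.5646 0.0872 0.3328] yaw 77.79 rel [ 0.3986 -0.0752  0.0219] turn -0.001 F [0.8 0.5 1.1] w -0.003 zax [ 0.0156  0.001  -0.9999]
pump frame [ 0.00289174 -0.03423992]
```

View pics/c9.png

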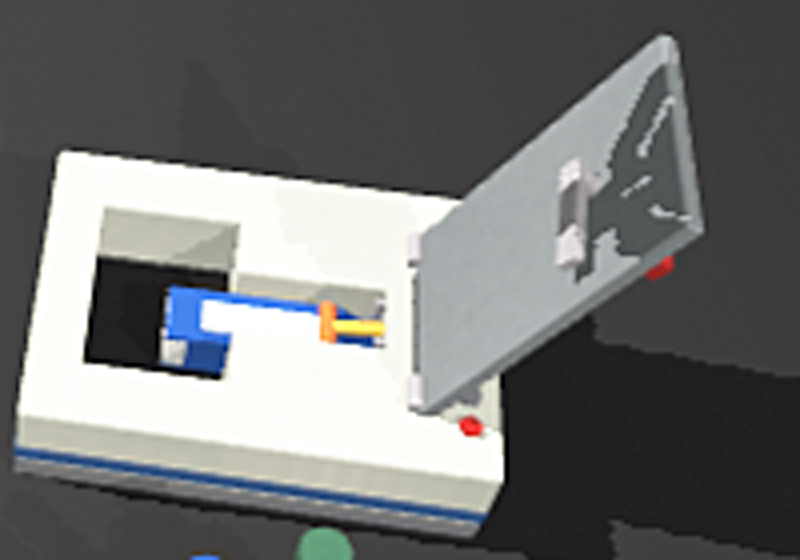

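The crop shows the cassette in the well with its nose under the yellow arm and the orange roller on top at (328,323). Now the hatch: over and behind it.

Emit:
move_arm(
  targets=[
    [[0, 0.057, -0.011, 0, 0], [0, 0.057, -0.011, 0, 0], [0, 0.057, -0.011, 0, 0], [0, 0.057, -0.011, 0, 0], [0, 0.057, -0.011, 0, 0]],
  ],
)

```text
time: 13.17
tool_pos: [0.565, 0.2625, 0.3211]
tool_rot: [-0.001, 0.778, 0.628, -0.001]
contact_force: [1.7, -0.6, -0.4]
gripper_width: 0.002
grasp_force: 0.0
```

Emit:
move_arm(
  targets=[
    [[0, 0.057, -0.01, 0, 0], [0, 0.057, -0.01, 0, 0], [0, 0, 0, 0, 0], [0, 0, 0, 0, 0]],
  ],
)

```text
time: 13.5
tool_pos: [0.5676, 0.3318, 0.3206]
tool_rot: [-0.0, 0.777, 0.629, -0.001]
contact_force: [-0.2, -0.5, -0.3]
gripper_width: 0.001
grasp_force: 0.0
```

```bash
python3 -c "
from h import *
prel(-.042,.205,.242)"
```

```text
t 13.5 pos [0.5676 0.3318 0.3206] yaw 77.94 rel [-0.0006  0.0068  0.1309] turn 0.023 F [-0.2 -0.5 -0.3] w 0.001 zax [-0.0028 -0.0011 -1.    ]
pump frame [-0.0458934   0.20546441]
```

Emit:
move_arm(
  targets=[
    [[0, 0, 0.004, 0.05, 0], [0, 0, 0, 0.05, 0], [0, 0, 0, 0.031, 0], [0, -0.02, 0, 0, 0], [0, -0.02, 0, 0, 0]],
  ],
)

```text
time: 13.92
tool_pos: [0.5647, 0.3044, 0.242]
tool_rot: [-0.001, 0.779, 0.628, -0.002]
contact_force: [0.7, 2.0, 0.8]
gripper_width: -0.003
grasp_force: 1.0
```

Emit:
move_arm(
  targets=[
    [[0, -0.02, 0, -0.006, 0], [0, -0.02, 0, -0.006, 0], [0, -0.02, 0, -0.006, 0], [0, -0.02, 0, -0.006, 0], [0, -0.02, 0, -0.006, 0]],
  ],
)

```text
time: 14.33
tool_pos: [0.5532, 0.2462, 0.2639]
tool_rot: [0.001, 0.779, 0.627, 0.001]
contact_force: [0.2, 0.7, -1.5]
gripper_width: 0.004
grasp_force: 0.6
```

Emit:
move_arm(
  targets=[
    [[0, -0.02, 0, -0.005, 0], [0, -0.02, 0, -0.003, 0], [0, -0.02, 0, 0, 0], [0, 0, 0, 0, 0]],
  ],
)

```text
time: 14.67
tool_pos: [0.5452, 0.2102, 0.2672]
tool_rot: [0.001, 0.779, 0.627, -0.0]
contact_force: [-0.4, 0.5, -0.0]
gripper_width: 0.004
grasp_force: 0.0
```

```bash
python3 -c "
from h import *
prel(-.042,.055,.2615)"
```

```text
t 14.67 pos [0.5452 0.2102 0.2672] yaw 77.65 rel [-0.0447  0.0002  0.0096] turn -0.025 F [-0.4  0.5 -0. ] w 0.004 zax [ 3.0e-04 -1.2e-03 -1.0e+00]
pump frame [-0.04205899  0.0818524 ]
```

Emit:
move_arm(
  targets=[
    [[0, -0.0225, 0, 0.005, 0], [0, -0.0225, 0, 0.005, 0], [0, -0.0245, 0, 0.0085, 0], [0, -0.0245, 0, 0.0085, 0], [0, -0.0245, 0, 0.009, 0]],
  ],
)

```text
time: 15.08
tool_pos: [0.5297, 0.1413, 0.2442]
tool_rot: [-0.0, 0.779, 0.628, -0.0]
contact_force: [0.8, 0.9, 0.9]
gripper_width: 0.004
grasp_force: 0.3
```

Emit:
move_arm(
  targets=[
    [[0, -0.0215, 0, 0.0145, 0], [0, -0.0215, 0, 0.0145, 0], [0, -0.0215, 0, 0.0145, 0], [0, -0.0165, 0, 0.0195, 0], [0, -0.0165, 0, 0.0195, 0]],
  ],
)

```text
time: 15.5
tool_pos: [0.5175, 0.0845, 0.1945]
tool_rot: [-0.0, 0.779, 0.628, -0.0]
contact_force: [0.1, 0.1, -0.3]
gripper_width: 0.0
grasp_force: 0.1
```

Emit:
move_arm(
  targets=[
    [[0, -0.0165, 0, 0.0195, 0], [0, 0, 0, 0, 0], [0, 0, 0, 0, 0]],
  ],
)

```text
time: 15.75
tool_pos: [0.515, 0.0756, 0.1826]
tool_rot: [-0.001, 0.779, 0.627, -0.001]
contact_force: [-0.8, 0.2, 0.9]
gripper_width: -0.002
grasp_force: 0.0
```

```bash
python3 -c "
from h import *
prel(-.042,-.085,.143)
s=grab_frame('scene')[:,:,::-1];cv2.imwrite('pics/s10.png',s)
h=cv2.cvtColor(s,cv2.COLOR_BGR2HSV);m=cv2.inRange(h,(0,0,90),(180,45,175));m[:,:270]=0;m[:140]=0;m[280:]=0;m[:,480:]=0
for c in cv2.findContours(m,0,2)[0]:
  if cv2.contourArea(c)>200: print(cv2.contourArea(c),cv2.approxPolyDP(c,3,True)[:,0].tolist())
"
```

```text
t 15.75 pos [0.515  0.0756 0.1826] yaw 77.71 rel [-0.0482  0.0021  0.066 ] turn -0.016 F [-0.8  0.2  0.9] w -0.002 zax [-2.6e-03  2.0e-04 -1.0e+00]
pump frame [-0.04311562 -0.05606663]
308.0 [[293, 254], [298, 258], [409, 271]]
405.0 [[321, 167], [319, 183], [323, 185], [316, 191], [316, 205], [327, 194], [342, 207], [338, 205], [339, 193], [338, 201], [330, 193], [343, 176], [339, 174], [339, 180], [334, 175], [330, 177], [327, 174], [331, 171]]
```

Emit:
move_arm(
  targets=[
    [[0, -0.024, 0, 0.033, 0], [0, -0.024, 0, 0.033, 0], [0, -0.002, 0, 0.02, 0], [0, 0, 0, 0.02, 0], [0, 0, 0, 0.02, 0]],
  ],
)

```text
time: 16.22
tool_pos: [0.5101, 0.0473, 0.1083]
tool_rot: [0.0, 0.778, 0.628, 0.001]
contact_force: [-0.2, -0.1, -0.0]
gripper_width: -0.003
grasp_force: 0.0
```

Emit:
move_arm(
  targets=[
    [[0, 0, 0, 0.008, 0], [0, 0, 0, 0.006, 0], [0, 0, 0, 0.005, 0], [0, 0, 0, 0, 0], [0, 0, 0, 0, 0]],
  ],
)

```text
time: 16.63
tool_pos: [0.51, 0.0469, 0.0977]
tool_rot: [0.0, 0.778, 0.628, 0.0]
contact_force: [0.7, 0.3, 0.6]
gripper_width: 0.0
grasp_force: 0.0
```

```bash
python3 -c "
from h import *
prel(-.042,-.085,.097)"
```

```text
t 16.63 pos [0.51   0.0469 0.0977] yaw 77.77 rel [ 0.0003 -0.0001  0.0012] turn -0.004 F [0.7 0.3 0.6] w 0.0 zax [ 0.0012 -0.     -1.    ]
pump frame [-0.04194196 -0.08519022]
```

Emit:
move_arm(
  targets=[
    [[0, 0, 0, 0.003, 0], [0, 0, 0, 0.002, 0], [0, 0, 0, 0.002, 0], [0, 0, 0, 0, 0], [0, 0, 0, 0, 0]],
  ],
)

```text
time: 17.05
tool_pos: [0.5104, 0.0468, 0.0968]
tool_rot: [0.0, 0.778, 0.628, 0.0]
contact_force: [-9.3, -0.1, 19.9]
gripper_width: 0.001
grasp_force: 9.4
```

```bash
python3 -c "
from h import *
prel(-.042,-.085,.097)"
```

```text
t 17.05 pos [0.5104 0.0468 0.0968] yaw 77.77 rel [ 0.0004 -0.0009 -0.0004] turn -0.005 F [-9.3 -0.1 19.9] w 0.001 zax [ 6.e-04 -1.e-04 -1.e+00]
pump frame [-0.04148983 -0.08522913]
```

Contact at tip height 72 mm with 20 N, so the hatch is shut. I'll lift away and measure the wing.

Emit:
move_arm(
  targets=[
    [[0, 0, 0, -0.03, 0], [50, 0, 0, -0.06, 0], [50, 0, -0.04, -0.06, 0], [50, 0, -0.06, -0.03, 0], [50, -0.0, -0.06, 0, 0]],
  ],
)

```text
time: 17.47
tool_pos: [0.4187, 0.0668, 0.2058]
tool_rot: [0.003, 0.779, 0.627, 0.004]
contact_force: [1.0, 0.4, 0.7]
gripper_width: 0.499
grasp_force: 0.0
```

Emit:
move_arm(
  targets=[
    [[50, 0, 0, 0, 0], [50, 0, 0, 0, 0]],
  ],
)

```text
time: 17.63
tool_pos: [0.4155, 0.0672, 0.1999]
tool_rot: [0.001, 0.778, 0.628, 0.001]
contact_force: [-0.5, -0.0, -0.5]
gripper_width: 0.504
grasp_force: 0.0
```

```bash
python3 -c "
from h import *
s=grab_frame('scene')[:,:,::-1];t=grab_frame('top')[:,:,::-1];cv2.imwrite('pics/s11.png',s);cv2.imwrite('pics/t11.png',t)
K=PT+PR@[0,-.061]; print('axis',K)
for n,im in(('scene',s),('top',t)):
  h=cv2.cvtColor(im.copy(),cv2.COLOR_BGR2HSV);m=cv2.inRange(h,(0,150,80),(6,255,255))|cv2.inRange(h,(172,150,80),(180,255,255))
  k=pix(n,np.r_[K,.106]);print(n,'knob px',k)
  for c in cv2.findContours(m,0,2)[0]:
    x,y,w,hh=cv2.boundingRect(c)
    if cv2.contourArea(c)>4 and np.hypot(x-k[0],y-k[1])<80:
      M=cv2.moments(c);q=(M['m10']/M['m00'],M['m01']/M['m00']); print((x,y,w,hh),q,'pump',PR.T@(onz(n,*q,.104)[:2]-PT))
  x,y=k.astype(int);d=im[y-25:y+25,x-25:x+25].max(2)<70; h2=cv2.connectedComponentsWithStats(d.astype(np.uint8))
  for i,st in enumerate(h2[2]):
    if i and st[4]>15: q=h2[3][i]+[x-25,y-25]; print('dark',st,q,'pump',PR.T@(onz(n,*q,.1)[:2]-PT))
prel(0,-.061,.15)"
```

```text
axis [0.55610919 0.06167763]
scene knob px [331.87183727 199.92948653]
(330, 207, 6, 12) (332.3814102564102, 212.34615384615384) pump [ 0.03213363 -0.05725797]
dark [ 0  2 50  7 90] [331.85555556 179.11111111] pump [-0.06576995 -0.06535113]
dark [22 16  7 20 95] [331.09473684 198.82105263] pump [-0.0077374  -0.06263277]
top knob px [217.27697995 205.81658901]
(216, 193, 6, 5) (218.5, 195.0) pump [ 0.02474443 -0.05727848]
(154, 165, 5, 4) (156.0, 166.25) pump [0.05731192 0.09739705]
t 17.73 pos [0.4169 0.0668 0.1998] yaw 77.76 rel [0.0409 0.2284 0.0832] turn -0.007 F [ 0.2 -1.  -0.2] w 0.497 zax [ 1.1e-03 -1.0e-04 -1.0e+00]
pump frame [-0.13713625 -0.08541219]
```

Emit:
move_arm(
  targets=[
    [[50, 0, 0, 0, -1], [50, 0, 0, 0, -1], [50, 0, 0, 0, -1], [50, 0, 0, 0, -1], [50, 0, 0, 0, -1]],
  ],
)

```text
time: 18.15
tool_pos: [0.4175, 0.0666, 0.1991]
tool_rot: [-0.001, 0.588, 0.809, -0.0]
contact_force: [-0.7, -0.5, 0.2]
gripper_width: 0.5
grasp_force: 0.0
```

Emit:
move_arm(
  targets=[
    [[50, 0, 0, 0, -1], [50, 0, 0, 0, -1], [50, 0, 0, 0, -1], [50, 0, 0, 0, -1], [50, 0, 0, 0, -1]],
  ],
)

```text
time: 18.57
tool_pos: [0.4175, 0.0666, 0.1991]
tool_rot: [-0.001, 0.358, 0.934, -0.0]
contact_force: [0.3, 0.5, 0.5]
gripper_width: 0.498
grasp_force: 0.0
```

Emit:
move_arm(
  targets=[
    [[50, 0, 0, 0, -1], [50, 0, 0, 0, -1], [50, 0, 0, 0, -1], [50, 0, 0, 0, -1], [50, 0, 0, 0, -1]],
  ],
)

```text
time: 18.98
tool_pos: [0.4175, 0.0665, 0.1991]
tool_rot: [-0.001, 0.104, 0.995, -0.0]
contact_force: [-0.4, -0.2, 0.2]
gripper_width: 0.499
grasp_force: 0.0
```

Emit:
move_arm(
  targets=[
    [[50, 0, 0, 0, -1], [50, 0, 0, 0, -0.33], [50, 0, 0, 0, 0], [50, 0, 0, 0, 0]],
  ],
)

```text
time: 19.32
tool_pos: [0.4172, 0.0666, 0.1992]
tool_rot: [-0.001, 0.038, 0.999, -0.0]
contact_force: [0.5, -0.5, 0.2]
gripper_width: 0.5
grasp_force: 0.0
```

```bash
python3 -c "
from h import *
prel(0,-.061,.15)"
```

```text
t 19.32 pos [0.4172 0.0666 0.1992] yaw 175.65 rel [-0.2316  0.0093  0.0817] turn 16.308 F [ 0.5 -0.5  0.2] w 0.5 zax [-0.0012 -0.     -1.    ]
pump frame [-0.13684463 -0.08550273]
```

Emit:
move_arm(
  targets=[
    [[50, -0.05, 0.002, 0, 0], [50, -0.06, 0.003, 0, 0], [50, -0.06, 0.003, 0, 0], [50, -0.0616, 0.0013, 0.02, 0], [50, 0, 0, 0.04, 0]],
  ],
)

```text
time: 19.73
tool_pos: [0.5632, 0.0612, 0.1659]
tool_rot: [0.004, 0.038, 0.999, -0.0]
contact_force: [-0.4, -0.2, 0.6]
gripper_width: 0.501
grasp_force: 0.0
```

Emit:
move_arm(
  targets=[
    [[50, 0, 0, 0.04, 0], [50, 0, 0, 0.03, 0], [50, 0, 0, 0.0187, 0], [50, 0, 0, 0.008, 0], [50, 0, 0, 0, 0]],
  ],
)

```text
time: 20.15
tool_pos: [0.5549, 0.0621, 0.1042]
tool_rot: [-0.001, 0.037, 0.999, -0.0]
contact_force: [0.1, 0.8, -0.0]
gripper_width: 0.502
grasp_force: 0.0
```

```bash
python3 -c "
from h import *
prel(0,-.061,.104)"
```

```text
t 20.15 pos [0.5549 0.0621 0.1042] yaw 175.71 rel [-0.002  -0.0005  0.0003] turn 16.318 F [ 0.1  0.8 -0. ] w 0.502 zax [-2.4e-03  1.0e-04 -1.0e+00]
pump frame [-0.00123557 -0.06088155]
```

Emit:
move_arm(
  targets=[
    [[0, -0.0015, 0, 0, 0], [0, 0, 0, 0, 0], [0, 0, 0, 0, 0], [0, 0, 0, 0, 0], [0, 0, 0, 0, 0]],
  ],
)

```text
time: 20.57
tool_pos: [0.5577, 0.0626, 0.1075]
tool_rot: [0.002, 0.037, 0.999, 0.001]
contact_force: [0.8, 2.3, 5.6]
gripper_width: 0.127
grasp_force: 61.5
```

Emit:
move_arm(
  targets=[
    [[0, 0, 0, 0, 0], [0, 0, 0, 0, 0]],
  ],
)

```text
time: 20.73
tool_pos: [0.5577, 0.0625, 0.1076]
tool_rot: [0.002, 0.037, 0.999, 0.001]
contact_force: [-0.3, 3.8, 6.5]
gripper_width: 0.126
grasp_force: 61.6
```

```bash
python3 -c "
from h import *
prel(0,-.061,.104);print(state()['grasp_force'],state()['ft_torque'])"
```

```text
t 20.73 pos [0.5577 0.0625 0.1076] yaw 175.74 rel [ 0.0026 -0.0016  0.0059] turn 16.323 F [-0.3  3.8  6.5] w 0.126 zax [ 3.6e-03  9.0e-04 -1.0e+00]
pump frame [ 0.00137992 -0.05982335]
61.63202226161957 [ 0.53190932 -0.02959488  0.012243  ]
```

Emit:
move_arm(
  targets=[
    [[0, 0, 0, 0, 0.8], [0, 0, 0, 0, 0.8], [0, 0, 0, 0, 0.8], [0, 0, 0, 0, 0.8], [0, 0, 0, 0, 0.8]],
  ],
)

```text
time: 21.15
tool_pos: [0.5575, 0.0619, 0.1075]
tool_rot: [0.001, 0.246, 0.969, -0.0]
contact_force: [-1.4, 0.8, 7.0]
gripper_width: 0.126
grasp_force: 61.8
```

Emit:
move_arm(
  targets=[
    [[0, 0, 0, 0, 0.8], [0, 0, 0, 0, 0.8], [0, 0, 0, 0, 0.8], [0, 0, 0, 0, 0.8], [0, 0, 0, 0, 0.8]],
  ],
)

```text
time: 21.57
tool_pos: [0.557, 0.0613, 0.1075]
tool_rot: [0.001, 0.442, 0.897, -0.001]
contact_force: [-3.2, -1.3, 8.8]
gripper_width: 0.131
grasp_force: 62.0
```

Emit:
move_arm(
  targets=[
    [[0, 0, 0, 0, 0.8], [0, 0, 0, 0, 0.8], [0, 0, 0, 0, 0.8], [0, 0, 0, 0, 0.8], [0, 0, 0, 0, 0.8]],
  ],
)

```text
time: 21.98
tool_pos: [0.5564, 0.061, 0.1075]
tool_rot: [0.0, 0.619, 0.785, -0.001]
contact_force: [-6.0, -3.1, 10.5]
gripper_width: 0.121
grasp_force: 62.3
```

Emit:
move_arm(
  targets=[
    [[0, 0, 0, 0, 0.8], [0, 0, 0, 0, 0.8], [0, 0, 0, 0, 0.8], [0, 0, 0, 0, 0.8], [0, 0, 0, 0, 0.8]],
  ],
)

```text
time: 22.4
tool_pos: [0.5557, 0.0611, 0.1074]
tool_rot: [0.0, 0.769, 0.64, -0.002]
contact_force: [-9.2, -2.2, 13.4]
gripper_width: 0.127
grasp_force: 62.6
```

Emit:
move_arm(
  targets=[
    [[0, 0, 0, 0, 0.35], [0, 0, 0, 0, 0], [0, 0, 0, 0, 0]],
  ],
)

```text
time: 22.65
tool_pos: [0.5556, 0.0611, 0.1075]
tool_rot: [0.0, 0.779, 0.627, -0.002]
contact_force: [-8.8, -1.3, 14.5]
gripper_width: 0.129
grasp_force: 62.6
```

```bash
python3 -c "
from h import *
prel(0,-.061,.104);print(state()['grasp_force'],state()['ft_torque'])"
```

```text
t 22.65 pos [0.5556 0.0611 0.1075] yaw 77.64 rel [0.0012 0.0006 0.0058] turn -0.026 F [-8.8 -1.3 14.5] w 0.129 zax [-0.0031 -0.0025 -1.    ]
pump frame [-0.00034511 -0.06170577]
62.605571150779724 [-0.39549138  1.49103473 -0.09312116]
```

Emit:
move_arm(
  targets=[
    [[0, 0, 0, -0.004, 0], [50, 0, 0, 0, 0], [50, 0, 0, 0, 0], [50, 0, 0, 0, 0], [50, 0, 0, -0.03, 0]],
  ],
)

```text
time: 23.07
tool_pos: [0.5536, 0.0621, 0.1219]
tool_rot: [-0.002, 0.779, 0.627, -0.003]
contact_force: [-0.2, 0.1, -0.6]
gripper_width: 0.501
grasp_force: 0.0
```

Emit:
move_arm(
  targets=[
    [[50, 0, 0, -0.05, 0], [50, 0, 0, -0.06, 0], [50, 0, -0.06, 0, 0], [50, 0, -0.06, 0, 0], [50, 0, -0.06, 0, 0]],
  ],
)

```text
time: 23.48
tool_pos: [0.4504, 0.0853, 0.1927]
tool_rot: [0.0, 0.779, 0.627, 0.001]
contact_force: [-0.1, 0.2, -0.3]
gripper_width: 0.499
grasp_force: 0.0
```

Emit:
move_arm(
  targets=[
    [[50, 0, -0.06, 0, 0], [50, 0, 0, 0, 0], [50, 0, 0, 0, 0], [50, 0, 0, 0, 0]],
  ],
)

```text
time: 23.82
tool_pos: [0.4162, 0.0929, 0.1924]
tool_rot: [0.001, 0.779, 0.627, 0.001]
contact_force: [0.6, -0.4, 0.1]
gripper_width: 0.501
grasp_force: 0.0
```

```bash
python3 -c "
from h import *
prel(0,-.061,.15)
s=grab_frame('scene')[:,:,::-1];t=grab_frame('top')[:,:,::-1]
K=PT+PR@[0,-.061]
for n,im in(('scene',s),('top',t)):
  h=cv2.cvtColor(im.copy(),cv2.COLOR_BGR2HSV);m=cv2.inRange(h,(0,150,80),(6,255,255))|cv2.inRange(h,(172,150,80),(180,255,255))
  k=pix(n,np.r_[K,.106])
  for c in cv2.findContours(m,0,2)[0]:
    x,y,w,hh=cv2.boundingRect(c)
    if cv2.contourArea(c)>4 and np.hypot(x-k[0],y-k[1])<40:
      M=cv2.moments(c);q=(M['m10']/M['m00'],M['m01']/M['m00']); print(n,'red',PR.T@(onz(n,*q,.104)[:2]-PT))
  x,y=k.astype(int);d=im[y-25:y+25,x-25:x+25].max(2)<70; h2=cv2.connectedComponentsWithStats(d.astype(np.uint8))
  for i,st in enumerate(h2[2]):
    if i and st[4]>15: q=h2[3][i]+[x-25,y-25]; print('dark',st,'pump',PR.T@(onz(n,*q,.1)[:2]-PT))
  # hatch extent: grey mask
  g=cv2.inRange(h,(0,0,80),(180,60,200)); g[:, :]=g
  P=[PT+PR@v for v in ([-.04,-.105],[.05,-.105],[.05,.05],[0,-.12],[0,-.108])]
  print('hatch samples',[im[int(round(b)),int(round(a))].tolist() for a,b in (pix(n,np.r_[p,.072]) for p in P)])
# spare/bottle/rack/dishes changes vs start
for n,a,b in(('top','pics/top0.png',t),('scene','pics/scene0.png',s)):
  d=(cv2.absdiff(cv2.imread(a),b.copy()).max(2)>60).astype(np.uint8)
  print(n,[ [int(v) for v in r] for r in cv2.connectedComponentsWithStats(d)[2][1:] if r[4]>60])
"
```

```text
t 23.82 pos [0.4162 0.0929 0.1924] yaw 77.65 rel [-0.001   0.2389  0.071 ] turn -0.025 F [ 0.6 -0.4  0.1] w 0.501 zax [ 1.7e-03 -1.0e-04 -1.0e+00]
pump frame [-0.14338352 -0.06004717]
scene red [ 0.00899127 -0.08579048]
dark [ 0  2 50  7 90] pump [-0.06580477 -0.06449019]
dark [ 17  25  24  12 230] pump [ 0.00668186 -0.05458492]
hatch samples [[198, 196, 191], [198, 195, 191], [255, 255, 255], [244, 250, 250], [195, 194, 188]]
top red [-0.00150754 -0.0869474 ]
hatch samples [[173, 172, 170], [174, 172, 173], [246, 247, 248], [221, 232, 233], [172, 170, 170]]
top [[88, 140, 75, 80, 3575], [109, 171, 139, 249, 14217], [341, 206, 33, 23, 487], [175, 286, 7, 15, 72], [191, 363, 46, 11, 76], [187, 374, 66, 31, 321], [227, 410, 8, 10, 61]]
scene [[0, 0, 68, 30, 1487], [251, 0, 13, 36, 252], [275, 0, 126, 82, 4266], [342, 104, 7, 15, 64], [395, 149, 71, 99, 3348], [304, 188, 91, 56, 2226], [174, 217, 34, 25, 576]]
```

```bash
python3 -c "
from plant import job
print(job.job_done())"
```

```text
the job is handed in; nothing more can be done
None
```

I loaded the blue cassette fully home under the hold-down arm, shut the hatch, turned the wing knob about 98° clockwise until its red end pointed at the free edge (to within a few degrees), and handed the job in at about 24 s; the judge returned no verdict.

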